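# Clear the collet box and hold its lid open

## Task

A V-block has been left on the closed lid of the wooden collet box with the brass bar pull: lift it off and stand it upright on the worktop, clear of the box, without dropping it or disturbing the other things there. Then raise the lid by that pull to 50 degrees from closed and keep it there with the gripper so that a colleague can look inside: the lid falls shut by itself, so finish while still holding it steady at that angle.

Things in the scene. Friction and masses are not known exactly. Their poses are not given: they have to be found in the camera images.
- box: closed finger-jointed wooden box with a brass bar pull on its lid, nearer the robot (a like box without pull stands open at the back), 107 x 156 x 64 mm (x, y, z), fixed to the worktop; origin: centre of its underside; x points from the lid's front (bar pull) to its back (hinge), y along the box, z up. The lid's flat top is 64 mm above the worktop when closed, its outer faces lie at x = -50 and +51 mm and y = +-78 mm
- box_lid (a joint): opening angle of the box's lid, rad: 0 closed, grows as the front edge rises about the hinge at the back, at most 1.83. The lid and pull weigh about 0.25 kg and fall shut when let go (about 1 N upward on the pull holds them at 50 degrees = 0.87 rad; the hinge has a little friction)
- lid_hinge (a point): point on the lid's hinge axis at mid-length; it stays put: 51.5 mm behind (+x) and 42.5 mm above the box's origin. The axis runs along the box's y
- pull_mid (a point): middle of the lid's brass bar pull: a level round bar, 10 mm thick, 94 mm long along the box's y, on two 8 mm posts at y = +-36 mm; fingers may pivot round it. Lid closed: 90 mm in front of (-x) and 51.5 mm above the box's origin, 35 mm free behind the bar and 46 mm under it. It circles the hinge with the lid (closed: 141.5 mm in front of the hinge, 9 mm above)
- v_block: plain grey steel V-block, 42 x 45 x 38 mm (x, y, z), about 0.33 kg, standing on the closed lid with its V groove up; origin: centre of its underside; the groove runs along x; its sides at y = +-22.5 mm and its ends at x = +-21 mm are flat and upright
- wheel_hub: bystander to be left alone: turned aluminium wheel, 52 mm across, 19 mm high, lying flat to the left of the box; origin: centre of its underside
- tap_wrench: bystander to be left alone: steel tap wrench, 25 x 148 x 22 mm, lying near the front edge far to the right of the box; origin: centre of its underside, long axis y
- step_block: bystander to be left alone: dark stepped clamping block, 26 x 60 x 45 mm, standing far to the right of the box; origin: centre of its underside
Things that resemble listed ones, but are neither listed nor needed, are in the scene too. What is shaped like the v_block but red is not meant.

How it is judged:
By the outcome, as a careful person would: the job done as asked, in the order asked, and still so for the second after the job is handed in, while the arm keeps its last pose, push and grip.
It also fails if it takes over 51 s, if anything falls off the work surface, if the arm or the gripper's body presses on something with over 40 N, if the wrist force passes 120 N, or if a joint passes its speed limit or range.

## Robot

A 6-joint arm with a two-finger parallel gripper is mounted at the origin on a cart in front of the work surface, level with it; the furniture and walls round the work are solid. World frame = base frame: x ahead of the robot, y to its left, z up, the work surface at z = 0. Lengths are in mm, angles in rad, forces in N, time in s.
With the tool pointing down it reaches from about 350 to 725 mm from the base axis. Payload 4.3 kg.
Tool frame: the origin (TCP) lies at the very end of the fingers, on their centre line; the grasp point (between the pads) lies 19 mm behind it; z points along the fingers, y is the line along which they close (so a half turn about z gives the same grasp; the last joint's range is limited). The gripper opens to 85 mm and grips with 20 to 120 N. Pads are 22 mm wide; open, the fingers measure 114 mm over their backs; the gripper's body (76 mm by 85 mm) begins 54 mm behind the grasp point. The pads swing forward as they close: fully open they stand 13 mm farther back than shut.
Start: joints at [-1.237, 0.377, 0.081, 1.274, 0, 1.46], TCP at [246.906, -519.331, 231.329] pointing down, gripper open.
Joint ranges: [-2.72, 2.72], [-0.84, 1.66], [-1.02, 1.22], [-1.77, 2.12], [-1.37, 1.28], [-3.14, 3.14]. Speed limits (rad/s): [2.57, 2.57, 3.14, 3.14, 3.14, 3.14].

## Interface

Orientations are given as [roll, pitch, yaw] about the fixed x, y, z axes, in that order (R = Rz(yaw) Ry(pitch) Rx(roll)).
In Python, from rig import get_obs, optics, job, nets gives the robot as it stands. The module is installed in compiled form; this text tells all that it offers.
- The arm moves only by the shell command python3 -m inch 'ROWS' [FORCE]. ROWS is JSON, a list of rows, each an object with "claw": the finger opening in mm, from 0 to 85.4; "slide": the shift along the tool's x, y, z in mm, a list of three; "turn": the turn, a rotation vector about the tool's x, y, z in rad, a list of three. In form: [{"claw": claw, "slide": [tx, ty, tz], "turn": [rx, ry, rz]}, ...]. A call has 1 to 12 rows; each row shifts and turns the commanded pose from where the row before left it, along the tool's axes as they then stand; what a row does not reach is not made up. A row lasts 1/12 s, in which the tool goes at most 41.7 mm and 7.16 degrees, less where a joint would pass 70% of its speed; a pose out of reach is approached as far as the arm can. A call with a gripper value outside its range is refused whole. The fingers move at their own pace and stop on an object; FORCE is the grip in N (left out, the last holds). Time passes only in rows, so rows that do not move let the fingers close. It gives the time, the measured TCP pose, the force, the opening and the grip force at its end, in the units of the state.
- get_obs(): the state, without advancing time (a new reading comes with each control period).
- optics.get_image(name): name is "scene" or "top" or "wrist"; returns the picture (420x560x3 uint8, red, green, blue); there is no depth.
- optics.calibration(name): a dict with "intrinsics" (3x3 intrinsics, pixels), "dist_coeffs" ([k1, k2, p1, p2, k3] as OpenCV has them; the pictures are not rectified), "origin" and "orientation" of the camera in the world; the wrist camera has in their place "T_tool_cam" (4x4, takes a point from camera to tool coordinates, whose origin is the TCP and whose axes are the flange's). Camera axes: x right, y up, looking along -z (the intrinsics and any distortion apply to the point x, -y, -z); pixel columns grow to the right and rows downward; lengths in mm; the calibration is good to about 2 mm. A picture is of the moment at which its call begins: read the wrist's pose just before it. calibration takes no time and is no camera call.
- job.hand_in(): hands the job in; it is judged then, once.
Trained networks look in the newest picture that a camera, given by its name, has taken for a name from the list of things; names that differ only in an ending like _2 or _b are one class to them, and where a whole thing is asked for, a point or a joint stands for the part that bears it (a point fixed in the world has none). Each returns a list of dicts, best first, with "score" (0 to 1); they miss things now and then, are a little off and sometimes report something else, mostly with a low value. They report only what shows in the picture. A call takes as long as a camera call. They do not tell look-alikes from the thing itself.
- nets.look_for(camera, thing): "extent" ([left, top, right, bottom] as shares, 0 to 1, of the picture: columns of its width, rows of its height, round what is visible of it).
- nets.trace(camera, thing): "pixels" (420x560 bool, what is visible of it) and "extent" ([left, top, right, bottom] as shares, 0 to 1, of the picture: columns of its width, rows of its height, round what is visible of it).
The state is a dict: "time_s": time; "qpos": joint angles; "joint_vel": joint speeds; "tau": joint torques, N m; "eef_pos": TCP position; "eef_rot": TCP orientation; "force": force on the tool from outside, world axes, zero at the start; "ft_torque": the same for the moment, N m; "width": finger opening in mm; "grip_force": force on a finger pad.
Only numpy, scipy, OpenCV 4.12 (cv2) and the standard library are available. Lean on these libraries where they do the work, as an engineer would, in place of code of your own. Each camera call takes 0.05 s, during which the arm holds its last target. There are 200 camera calls.

## Working session

There is one attempt and no reset: what is moved stays moved. The work goes in short steps, Python scripts to look and compute and a shell command to move; the robot and the scene stay as the last step left them, time stands still between calls to the robot, and variables do not carry over. Pictures are saved under pics/ and viewed, at most 10 in all, crops included, and the job is handed in when it is done.

```bash
mkdir -p pics
cat > h.py <<'E'
import numpy as np, cv2
from rig import get_obs, optics, job, nets
from scipy.spatial.transform import Rotation as R
def shot(n,f=None):
    o=get_obs(); im=optics.get_image(n)
    if f: cv2.imwrite('pics/'+f,im[:,:,::-1])
    return im,o
def cam(n,o=None):
    c=optics.calibration(n); K=np.array(c['intrinsics'],float); d=np.array(c['dist_coeffs'],float)
    if n=='wrist':
        T=np.eye(4);T[:3,:3]=R.from_euler('xyz',o['eef_rot']).as_matrix();T[:3,3]=o['eef_pos']
        M=T@np.array(c['T_tool_cam']); return K,d,M[:3,:3],M[:3,3]
    q=np.array(c['orientation'],float)
    Rm=q if q.shape==(3,3) else (R.from_euler('xyz',q).as_matrix() if q.size==3 else None)
    return K,d,Rm,np.array(c['origin'],float)
def proj(n,P,o=None):
    K,d,Rm,t=cam(n,o); p=(np.atleast_2d(P)-t)@Rm; p=p*[1,-1,-1]
    return cv2.projectPoints(p.reshape(-1,1,3),np.zeros(3),np.zeros(3),K,d)[0][:,0]
def back(n,uv,z,o=None):
    K,d,Rm,t=cam(n,o); u=cv2.undistortPoints(np.array(uv,float).reshape(-1,1,2),K,d)[:,0]
    r=np.c_[u[:,0],-u[:,1],-np.ones(len(u))]@Rm.T
    return t+r*((z-t[2])/r[:,2])[:,None]
E
python3 - <<'E'
from h import *
print(get_obs()); 
for n in('scene','top'):
    print(optics.calibration(n)); shot(n,n+'0.png')
    for t in('v_block','box','pull_mid','wheel_hub'):
        for r in nets.look_for(n,t)[:4]: print(n,t,round(r['score'],2),(np.array(r['extent'])*[560,420,560,420]).round())
E
```

```text
{'time_s': 0.0, 'qpos': array([-1.23728575e+00,  3.78081036e-01,  7.96270646e-02,  1.27440419e+00,
        2.43201066e-05,  1.46050512e+00]), 'joint_vel': array([ 9.45109716e-04, -5.67845905e-04,  8.53010185e-07,  9.94562125e-04,
       -6.56957182e-04, -1.44844970e-03]), 'tau': array([-1.16424111e-03, -4.63606775e+01,  2.69874001e+01,  2.06704700e-02,
       -3.53975302e-04,  1.38523507e-06]), 'eef_pos': array([ 246.69153516, -518.66411244,  230.35107385]), 'eef_rot': array([-3.13954602e+00, -2.51113438e-04,  4.43801499e-01]), 'force': array([-0.22082944, -0.38316715,  0.12261813]), 'ft_torque': array([-0.01475711, -0.00070486, -0.01156623]), 'grip_force': 0.0, 'width': 85.32273303575214}
{'intrinsics': array([[501.29054083,   0.        , 280.30670213],
       [  0.        , 501.29054083, 199.15979928],
       [  0.        ,   0.        ,   1.        ]]), 'dist_coeffs': array([0.01232671, 0.        , 0.        , 0.        , 0.        ]), 'origin': array([-65.49528355, 444.91894271, 862.88693891]), 'orientation': array([ 0.81098869, -0.01231021, -2.24847623])}
scene v_block 0.67 [213. 207. 241. 235.]
scene v_block 0.58 [257. 202. 281. 227.]
scene box 0.84 [173. 203. 261. 280.]
scene pull_mid 0.89 [170. 201. 263. 269.]
scene wheel_hub 0.7 [131. 297. 158. 320.]
{'intrinsics': array([[416.10156854,   0.        , 271.53782768],
       [  0.        , 416.10156854, 208.84366679],
       [  0.        ,   0.        ,   1.        ]]), 'dist_coeffs': array([-0.07286566,  0.        ,  0.        ,  0.        ,  0.        ]), 'origin': array([413.56255077, -84.17558857, 992.76385753]), 'orientation': array([ 0.12765174,  0.02726861, -1.59326104])}
top v_block 0.74 [206. 174. 234. 195.]
top v_block 0.24 [173. 156. 247. 230.]
top box 0.58 [172. 157. 249. 226.]
top pull_mid 0.83 [170. 153. 247. 229.]
top pull_mid 0.51 [390. 180. 416. 205.]
top wheel_hub 0.67 [121. 202. 138. 218.]
```

View pics/scene0.png

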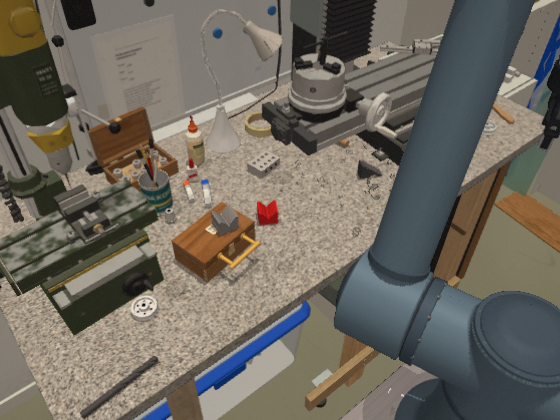

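View pics/top0.png

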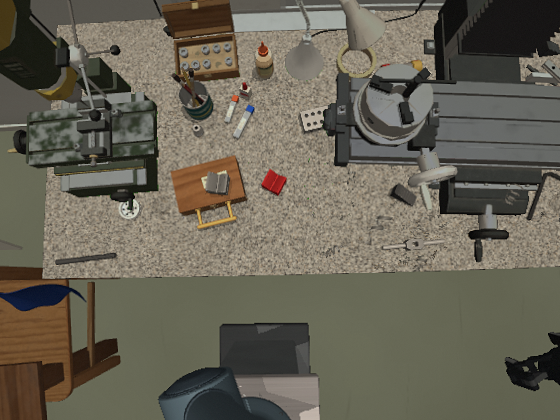

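The scene picture shows the closed box at about (213,245) with the grey block on it at (225,220) and the pull at (240,253). The red look-alike is at (268,212). In the top picture the box is at (210,185), the pull at (217,222), the grey block at (215,183) and the hub at (128,208).

Run:
```python
from h import *
im,o=shot('top')
for z,l in((64,'box'),(83,'v_block'),(19,'wheel_hub')):
    for r in nets.trace('top',l)[:1]:
        m=r['pixels'].astype(np.uint8); c=max(cv2.findContours(m,0,2)[0],key=cv2.contourArea)
        b=cv2.boxPoints(cv2.minAreaRect(c)); ap=cv2.approxPolyDP(c,4,True)[:,0]
        print(l,r['score'],ap.tolist(),'\n',back('top',ap,z)[:,:2].round().tolist(),'\nrect',b.round().tolist(),back('top',b,z)[:,:2].round().tolist())
print('red',back('top',[[274,182]],20),'bar ends',back('top',[[198,227],[236,220]],51))
crop=cv2.resize(im[145:240,110:300,::-1],None,fx=4,fy=4,interpolation=cv2.INTER_CUBIC);cv2.imwrite('pics/c1.png',crop)
```

```text
box 0.72 [[234, 155], [172, 172], [178, 210], [196, 212], [199, 228], [235, 218], [230, 212], [204, 223], [200, 210], [229, 208], [245, 199]] 
 [[660.0, 22.0], [625.0, 166.0], [536.0, 151.0], [531.0, 110.0], [494.0, 103.0], [515.0, 21.0], [529.0, 32.0], [505.0, 92.0], [535.0, 101.0], [538.0, 35.0], [557.0, -2.0]] 
rect [[168.0, 170.0], [235.0, 154.0], [251.0, 216.0], [184.0, 233.0]] [[629.0, 175.0], [663.0, 19.0], [518.0, -15.0], [484.0, 138.0]]
v_block 0.62 [[209, 171], [206, 191], [226, 194], [227, 174]] 
 [[620.0, 77.0], [575.0, 83.0], [567.0, 39.0], [612.0, 36.0]] 
rect [[204.0, 192.0], [207.0, 171.0], [230.0, 174.0], [227.0, 195.0]] [[572.0, 89.0], [621.0, 82.0], [612.0, 29.0], [564.0, 36.0]]
wheel_hub 0.54 [[136, 200], [130, 207], [120, 203], [122, 216], [139, 215]] 
 [[569.0, 265.0], [552.0, 280.0], [563.0, 305.0], [531.0, 299.0], [533.0, 257.0]] 
rect [[118.0, 203.0], [140.0, 199.0], [143.0, 217.0], [121.0, 221.0]] [[564.0, 311.0], [571.0, 256.0], [527.0, 248.0], [520.0, 303.0]]
red [[603.21391583 -67.75600398  20.        ]] bar ends [[497.55030902 107.88533633  51.        ]
 [511.47867916  20.45008224  51.        ]]
```

View pics/c1.png

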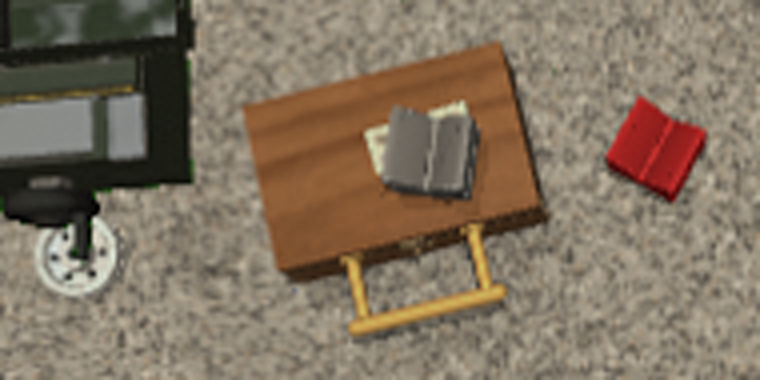

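The crop shows the lid corners at (245,103), (500,42), (545,212) and (285,275), with the bar running from (350,328) to (505,292). The block's groove runs from (435,110) to (428,192).

Run:
```python
from h import *
f=lambda a:np.array(a,float)/4+[110-.375,145-.375]
L=back('top',f([[245,103],[500,42],[545,212],[285,275]]),64)[:,:2]; print(L.round(1).tolist())
print([round(np.linalg.norm(L[i]-L[i-1]),1) for i in range(4)])
d=(L[0]+L[3]-L[1]-L[2]); yaw=np.arctan2(-d[0],d[1]); d2=(L[0]+L[1]-L[2]-L[3]);print('yaw',yaw,np.arctan2(d2[1],d2[0]),'lid centre',L.mean(0))
B=back('top',f([[350,328],[505,292]]),52)[:,:2];d=B[0]-B[1];print('bar',B,np.linalg.norm(d),np.arctan2(-d[0],d[1]),B.mean(0))
G=back('top',f([[435,110],[428,192]]),90)[:,:2];d=G[0]-G[1];print('groove',G,np.linalg.norm(d),np.arctan2(d[1],d[0]),G.mean(0))
V=back('top',f([[393,105],[472,114],[468,184],[385,188]]),102)[:,:2];print('vtop',V.round().tolist(),V.mean(0))
```

```text
[[628.8, 168.5], [660.0, 20.5], [560.5, -4.0], [528.3, 144.5]]
[np.float64(103.3), np.float64(151.3), np.float64(102.6), np.float64(151.9)]
yaw 0.2106790195248868 0.23837483094456668 lid centre [594.39805752  82.38455772]
bar [[498.36824423 109.69885542]
 [516.82499005  20.56054466]] 91.02906080558888 0.20417220908835415 [507.59661714  65.12970004]
groove [[615.42438953  54.28635199]
 [569.28462698  58.4059195 ]] 46.32330432952936 -0.08904841849251646 [592.35450825  56.34613574]
vtop [[616.0, 76.0], [610.0, 32.0], [571.0, 35.0], [570.0, 80.0]] [591.8143604   55.60504578]
```

```bash
python3 -m inch '[{"claw":85,"slide":[28,-18.5,0],"turn":[0,0,0]},{"claw":85,"slide":[28,-18.5,0],"turn":[0,0,0]},{"claw":85,"slide":[28,-18.5,0],"turn":[0,0,0]},{"claw":85,"slide":[28,-18.5,0],"turn":[0,0,0]},{"claw":85,"slide":[28,-18.5,0],"turn":[0,0,0]},{"claw":85,"slide":[28,-18.5,0],"turn":[0,0,0]},{"claw":85,"slide":[28,-18.5,0],"turn":[0,0,0]},{"claw":85,"slide":[28,-18.5,0],"turn":[0,0,0]},{"claw":85,"slide":[28,-18.5,0],"turn":[0,0,0]},{"claw":85,"slide":[28,-18.5,0],"turn":[0,0,0]},{"claw":85,"slide":[28,-18.5,0],"turn":[0,0,0]},{"claw":85,"slide":[28,-18.5,0],"turn":[0,0,0]}]' && python3 -m inch '[{"claw":85,"slide":[28,-18.5,0],"turn":[0,0,0]},{"claw":85,"slide":[28,-18.5,0],"turn":[0,0,0]},{"claw":85,"slide":[28,-18.5,0],"turn":[0,0,0]},{"claw":85,"slide":[28,-18.5,0],"turn":[0,0,0]},{"claw":85,"slide":[28,-18.5,0],"turn":[0,0,0]},{"claw":85,"slide":[28,-18.5,0],"turn":[0,0,0]},{"claw":85,"slide":[28,-18.5,0],"turn":[0,0,0]},{"claw":85,"slide":[28,-18.5,0],"turn":[0,0,0]},{"claw":85,"slide":[0,0,0],"turn":[0,0,-0.12]},{"claw":85,"slide":[0,0,0],"turn":[0,0,-0.12]},{"claw":85,"slide":[0,0,0],"turn":[0,0,-0.12]},{"claw":85,"slide":[0,0,0],"turn":[0,0,-0.12]}]'; python3 -c "
from h import *
print(get_obs()['qpos'])"
```

```text
time_s: 1.7
eef_pos: [455.7, -173.1, 231.6]
eef_rot: [3.141, -0.0, 0.444]
force: [0.0, -1.0, 0.1]
width: 85.2
grip_force: 0.0
time_s: 2.7
eef_pos: [593.9, 55.7, 231.2]
eef_rot: [3.142, 0.0, 0.93]
force: [-0.2, 0.7, 0.5]
width: 84.8
grip_force: 0.0
[-1.27283356e-02  4.22799654e-01  1.48755880e-01  1.29683576e+00
 -1.22736169e-04  2.19837678e+00]
```

```bash
python3 -m inch '[{"claw":85,"slide":[0,0,0],"turn":[0,0,-0.12]},{"claw":85,"slide":[0,0,0],"turn":[0,0,-0.12]},{"claw":85,"slide":[0,0,0],"turn":[0,0,-0.12]},{"claw":85,"slide":[0,0,0],"turn":[0,0,-0.12]},{"claw":85,"slide":[0,0,0],"turn":[0,0,-0.12]},{"claw":85,"slide":[0,0,0],"turn":[0,0,-0.12]},{"claw":85,"slide":[0,0,0],"turn":[0,0,-0.12]},{"claw":85,"slide":[0,0,0],"turn":[0,0,-0.12]},{"claw":85,"slide":[0,0,0],"turn":[0,0,-0.12]},{"claw":85,"slide":[0,0,0],"turn":[0,0,-0.12]},{"claw":85,"slide":[0,0,0],"turn":[0,0,-0.12]},{"claw":85,"slide":[0,0,0],"turn":[0,0,-0.12]}]' && python3 -m inch '[{"claw":85,"slide":[0,0,0],"turn":[0,0,-0.12]},{"claw":85,"slide":[0,0,0],"turn":[0,0,-0.12]},{"claw":85,"slide":[0,0,0],"turn":[0,0,-0.12]},{"claw":85,"slide":[0,0,0],"turn":[0,0,-0.12]},{"claw":85,"slide":[0,0,0],"turn":[0,0,-0.12]},{"claw":85,"slide":[0,0,0],"turn":[0,0,-0.08]},{"claw":85,"slide":[0,0,0],"turn":[0,0,0]},{"claw":85,"slide":[0,0,0],"turn":[0,0,0]}]'
python3 - <<'E'
from h import *
im,o=shot('wrist','w1.png'); print(o['eef_pos'],o['eef_rot'])
y=-.09
c=np.array([[21,22.5],[21,-22.5],[-21,-22.5],[-21,22.5]])@np.array([[np.cos(y),np.sin(y)],[-np.sin(y),np.cos(y)]])+[592,56]
print(proj('wrist',np.c_[c,np.full(4,102)],o).round())
E
```

```text
time_s: 3.7
eef_pos: [593.8, 55.3, 231.3]
eef_rot: [3.142, 0.0, 2.37]
force: [-0.3, -1.0, 0.5]
width: 84.8
grip_force: 0.0
time_s: 4.37
eef_pos: [593.8, 55.3, 231.3]
eef_rot: [-3.142, 0.0, 3.042]
force: [1.0, 0.9, -0.4]
width: 85.0
grip_force: 0.0
[593.78288309  55.27940312 231.29895005] [-3.14150836e+00  4.21298385e-05  3.04166076e+00]
[[302. 218.]
 [254. 218.]
 [253. 174.]
 [303. 174.]]
```

View pics/w1.png

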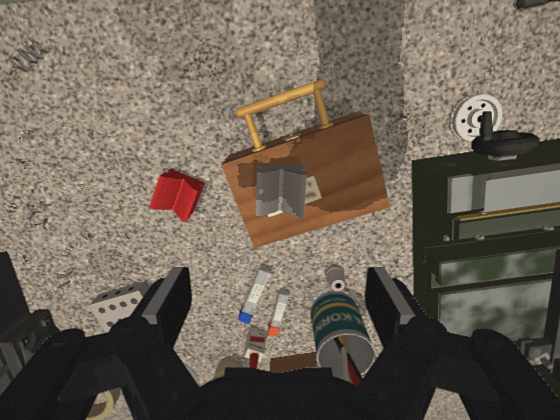

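The wrist picture shows the grey block at (281,190), close to the projected rectangle at (278,196). The bar runs from (238,113) to (324,84), and the hub is at (476,117). I'll zoom in to refine the positions.

Run:
```python
from h import *
im=cv2.imread('pics/w1.png')[70:255,205:400]
cv2.imwrite('pics/c2.png',cv2.resize(im,None,fx=3,fy=3,interpolation=cv2.INTER_CUBIC))
```

```text
(no output)
```

View pics/c2.png

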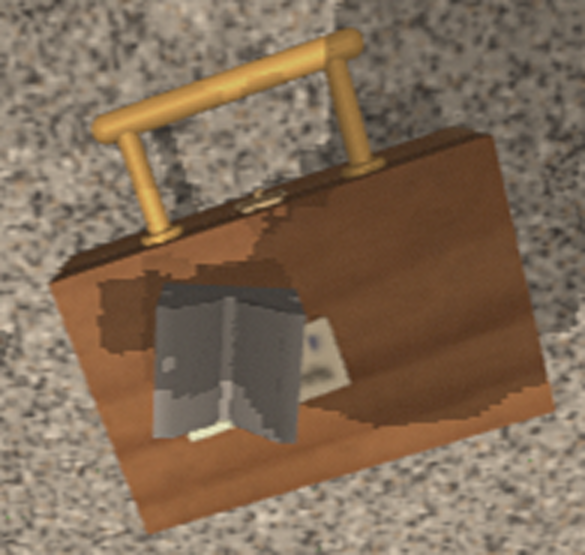

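Run:
```python
from h import *
o=get_obs(); f=lambda a:np.array(a,float)/3+[205-.33,70-.33]
V=back('wrist',f([[157,305],[304,310],[297,441],[154,438]]),102,o)[:,:2];print('v',V.round(1).tolist(),V.mean(0),[np.linalg.norm(V[i]-V[i-1]).round(1) for i in range(4)])
d=V[2]+V[3]-V[0]-V[1];print(np.arctan2(d[1],d[0])); e=V[1]+V[2]-V[0]-V[3];print(np.arctan2(-e[0],e[1]))
B=back('wrist',f([[97,128],[358,42]]),51.5,o)[:,:2];d=B[1]-B[0];print('bar',B,np.linalg.norm(d),np.arctan2(-d[0],d[1]),B.mean(0))
L=back('wrist',f([[52,284],[492,137],[552,409],[149,531]]),64,o)[:,:2];print('lid',L.mean(0),[np.linalg.norm(L[i]-L[i-1]).round(1) for i in range(4)])
d=L[1]+L[2]-L[0]-L[3];print(np.arctan2(-d[0],d[1]))
```

```text
v [[566.7, 39.7], [572.6, 83.3], [614.2, 78.1], [608.7, 33.6]] [590.5733084   58.69464268] [np.float64(42.4), np.float64(43.9), np.float64(41.9), np.float64(44.8)]
-0.13389702225566522
-0.1288519253432566
bar [[515.90507873  22.60950004]
 [497.9709379  110.46837356]] 89.67059196856958 0.20135817624424746 [506.93800831  66.5389368 ]
lid [594.99737959  86.3772884 ] [np.float64(97.2), np.float64(151.7), np.float64(97.0), np.float64(151.3)]
0.21972755837967448
```

```bash
python3 -m inch '[{"claw":85,"slide":[3,2,20],"turn":[0,0,0.015]},{"claw":85,"slide":[0,0,25],"turn":[0,0,0]},{"claw":85,"slide":[0,0,25],"turn":[0,0,0]},{"claw":85,"slide":[0,0,25],"turn":[0,0,0]},{"claw":85,"slide":[0,0,25],"turn":[0,0,0]},{"claw":85,"slide":[0,0,20],"turn":[0,0,0]},{"claw":85,"slide":[0,0,13],"turn":[0,0,0]},{"claw":85,"slide":[0,0,6],"turn":[0,0,0]},{"claw":85,"slide":[0,0,4],"turn":[0,0,0]},{"claw":85,"slide":[0,0,0],"turn":[0,0,0]}]' && python3 -m inch '[{"claw":65,"slide":[0,0,0],"turn":[0,0,0]},{"claw":55,"slide":[0,0,0],"turn":[0,0,0]},{"claw":50,"slide":[0,0,0],"turn":[0,0,0]},{"claw":45,"slide":[0,0,0],"turn":[0,0,0]},{"claw":40,"slide":[0,0,0],"turn":[0,0,0]},{"claw":38,"slide":[0,0,0],"turn":[0,0,0]},{"claw":38,"slide":[0,0,0],"turn":[0,0,0]},{"claw":38,"slide":[0,0,0],"turn":[0,0,0]}]' 50
```

```text
time_s: 5.25
eef_pos: [590.8, 57.5, 68.0]
eef_rot: [-3.141, -0.001, 3.028]
force: [0.7, 0.2, 0.4]
width: 85.2
grip_force: 0.0
time_s: 5.92
eef_pos: [591.9, 57.6, 69.6]
eef_rot: [3.141, 0.002, 3.029]
force: [-0.6, 0.7, 5.7]
width: 44.2
grip_force: 50.6
```

```bash
python3 -m inch '[{"claw":38,"slide":[0,0,-4],"turn":[0,0,0]},{"claw":38,"slide":[0,0,-8],"turn":[0,0,0]},{"claw":38,"slide":[0,0,-15],"turn":[0,0,0]},{"claw":38,"slide":[0,0,-20],"turn":[0,0,0]},{"claw":38,"slide":[0,0,-20],"turn":[0,0,0]},{"claw":38,"slide":[0,0,-15],"turn":[0,0,0]},{"claw":38,"slide":[0,0,-8],"turn":[0,0,0]},{"claw":38,"slide":[0,0,0],"turn":[0,0,0]}]' && python3 -m inch '[{"claw":38,"slide":[3,-10,0],"turn":[0,0,0]},{"claw":38,"slide":[5,-20,0],"turn":[0,0,0]},{"claw":38,"slide":[6,-25,0],"turn":[0,0,0]},{"claw":38,"slide":[7,-25,0],"turn":[0,0,0]},{"claw":38,"slide":[7,-25,0],"turn":[0,0,0]},{"claw":38,"slide":[7,-25,0],"turn":[0,0,0]},{"claw":38,"slide":[7,-25,0],"turn":[0,0,0]},{"claw":38,"slide":[7,-25,0],"turn":[0,0,0]},{"claw":38,"slide":[5,-20,0],"turn":[0,0,0]},{"claw":38,"slide":[3,-15,0],"turn":[0,0,0]},{"claw":38,"slide":[0,0,0],"turn":[0,0,0]},{"claw":38,"slide":[0,0,0],"turn":[0,0,0]}]'
python3 - <<'E'
from h import *
shot('scene','s2.png')
E
```

```text
time_s: 6.58
eef_pos: [592.2, 57.5, 160.4]
eef_rot: [3.141, 0.003, 3.029]
force: [0.5, -0.2, -3.8]
width: 44.5
grip_force: 51.1
time_s: 7.58
eef_pos: [508.6, -150.1, 156.9]
eef_rot: [3.141, -0.003, 3.027]
force: [1.4, 1.1, -3.3]
width: 44.4
grip_force: 51.4
```

View pics/s2.png

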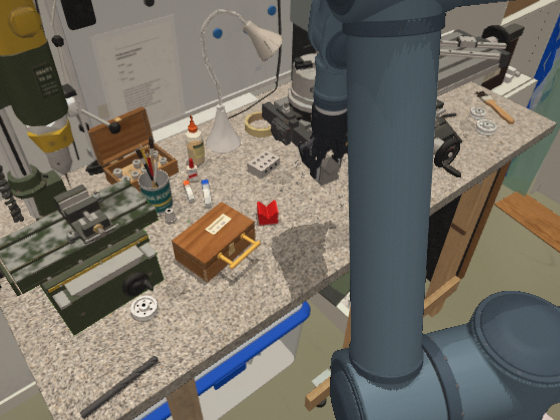

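The block is held above free worktop at about (325,170), and the lid at (215,235) is clear. Next I lower it.

```bash
python3 -m inch '[{"claw":38,"slide":[0,0,15],"turn":[0,0,0]},{"claw":38,"slide":[0,0,25],"turn":[0,0,0]},{"claw":38,"slide":[0,0,30],"turn":[0,0,0]},{"claw":38,"slide":[0,0,30],"turn":[0,0,0]},{"claw":38,"slide":[0,0,20],"turn":[0,0,0]},{"claw":38,"slide":[0,0,14],"turn":[0,0,0]},{"claw":38,"slide":[0,0,8],"turn":[0,0,0]},{"claw":38,"slide":[0,0,4],"turn":[0,0,0]},{"claw":38,"slide":[0,0,0],"turn":[0,0,0]},{"claw":38,"slide":[0,0,0],"turn":[0,0,0]}]'
```

```text
time_s: 8.47
eef_pos: [510.9, -149.6, 12.9]
eef_rot: [-3.141, 0.001, 3.029]
force: [0.2, -0.4, -2.2]
width: 44.4
grip_force: 51.3
```

```bash
python3 -m inch '[{"claw":38,"slide":[0,0,2],"turn":[0,0,0]},{"claw":38,"slide":[0,0,2],"turn":[0,0,0]},{"claw":38,"slide":[0,0,0],"turn":[0,0,0]},{"claw":38,"slide":[0,0,0],"turn":[0,0,0]}]';python3 -m inch '[{"claw":38,"slide":[0,0,2],"turn":[0,0,0]},{"claw":38,"slide":[0,0,0],"turn":[0,0,0]},{"claw":38,"slide":[0,0,0],"turn":[0,0,0]}]'
```

```text
time_s: 8.8
eef_pos: [510.4, -149.8, 8.6]
eef_rot: [-3.141, 0.001, 3.029]
force: [0.8, 0.4, -2.7]
width: 44.5
grip_force: 51.3
time_s: 9.05
eef_pos: [510.1, -149.7, 6.2]
eef_rot: [-3.142, -0.0, 3.029]
force: [0.2, -0.4, -2.8]
width: 44.6
grip_force: 51.3
```

```bash
python3 -m inch '[{"claw":38,"slide":[0,0,1.5],"turn":[0,0,0]},{"claw":38,"slide":[0,0,0],"turn":[0,0,0]},{"claw":38,"slide":[0,0,0],"turn":[0,0,0]}]'
```

```text
time_s: 9.3
eef_pos: [510.2, -149.8, 5.8]
eef_rot: [-3.141, 0.0, 3.029]
force: [-1.8, 0.9, 6.6]
width: 45.0
grip_force: 52.2
```

```bash
python3 -m inch '[{"claw":48,"slide":[0,0,0],"turn":[0,0,0]},{"claw":52,"slide":[0,0,0],"turn":[0,0,0]},{"claw":65,"slide":[0,0,0],"turn":[0,0,0]},{"claw":80,"slide":[0,0,0],"turn":[0,0,0]},{"claw":80,"slide":[0,0,0],"turn":[0,0,0]},{"claw":80,"slide":[0,0,-5],"turn":[0,0,0]},{"claw":80,"slide":[0,0,-15],"turn":[0,0,0]},{"claw":80,"slide":[0,0,-30],"turn":[0,0,0]},{"claw":80,"slide":[0,0,-30],"turn":[0,0,0]},{"claw":80,"slide":[0,0,-30],"turn":[0,0,0]},{"claw":80,"slide":[0,0,-30],"turn":[0,0,0]},{"claw":80,"slide":[0,0,-10],"turn":[0,0,0]}]' && python3 -m inch '[{"claw":80,"slide":[0,0,0],"turn":[0,0,0.12]},{"claw":80,"slide":[0,0,0],"turn":[0,0,0.12]},{"claw":80,"slide":[0,0,0],"turn":[0,0,0.12]},{"claw":80,"slide":[0,0,0],"turn":[0,0,0.12]},{"claw":80,"slide":[0,0,0],"turn":[0,0,0.12]},{"claw":80,"slide":[0,0,0],"turn":[0,0,0.12]},{"claw":80,"slide":[0,0,0],"turn":[0,0,0.12]},{"claw":80,"slide":[0,0,0],"turn":[0,0,0.12]},{"claw":80,"slide":[0,0,0],"turn":[0,0,0.12]},{"claw":80,"slide":[0,0,0],"turn":[0,0,0.12]},{"claw":80,"slide":[0,0,0],"turn":[0,0,0.05]},{"claw":80,"slide":[0,0,0],"turn":[0,0,0]}]'
python3 - <<'E'
from h import *
shot('top','t3.png')
im=cv2.imread('pics/t3.png')[145:260,110:350]; cv2.imwrite('pics/c3.png',cv2.resize(im,None,fx=3,fy=3))
for r in nets.look_for('top','v_block'): print(r['score'],(np.array(r['extent'])*[560,420,560,420]).round())
E
```

```text
time_s: 10.3
eef_pos: [512.6, -150.6, 159.8]
eef_rot: [-3.139, 0.007, 3.029]
force: [-0.0, 0.1, -0.1]
width: 79.8
grip_force: 0.0
time_s: 11.3
eef_pos: [509.8, -149.5, 154.4]
eef_rot: [-3.141, -0.0, 1.778]
force: [-1.0, 0.5, -0.8]
width: 80.2
grip_force: 0.0
0.6 [263. 166. 285. 193.]
```

View pics/c3.png

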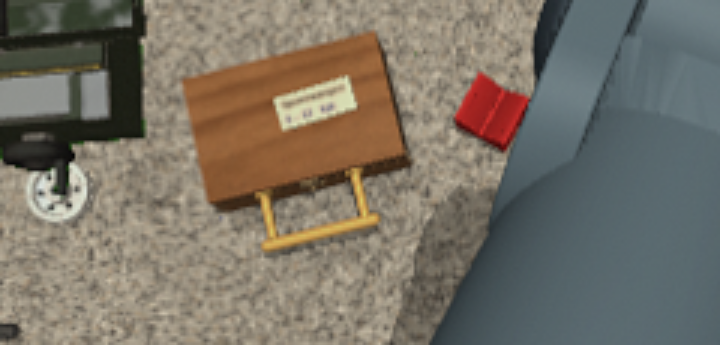

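The lid is clear and undisturbed, and the arm hides the placed block. I'll go above the bar with the gripper part closed.

```bash
python3 -m inch '[{"claw":32,"slide":[12,2,0],"turn":[0,0,0]},{"claw":32,"slide":[22,4.5,0],"turn":[0,0,0]},{"claw":32,"slide":[25,5,0],"turn":[0,0,0]},{"claw":32,"slide":[25,5,0],"turn":[0,0,0]},{"claw":32,"slide":[25,5,0],"turn":[0,0,0]},{"claw":32,"slide":[25,5,0],"turn":[0,0,0]},{"claw":32,"slide":[25,5,0],"turn":[0,0,0]},{"claw":32,"slide":[25,5,0],"turn":[0,0,0]},{"claw":32,"slide":[20,4,0],"turn":[0,0,0]},{"claw":32,"slide":[8,1,0],"turn":[0,0,0]},{"claw":32,"slide":[0,0,0],"turn":[0,0,0]},{"claw":32,"slide":[0,0,0],"turn":[0,0,0]}]'
python3 - <<'E'
from h import *
shot('top','t4.png'); im,o=shot('wrist','w4.png')
y=.207;c=np.array([507,66.]);u=np.array([-np.sin(y),np.cos(y)])
print(proj('wrist',[[*(c+47*u),51.5],[*(c-47*u),51.5]],o))
a=cv2.imread('pics/w4.png');b=cv2.imread('pics/t4.png')[120:270,130:330]
b=cv2.resize(b,(560,420));cv2.imwrite('pics/c4.png',cv2.resize(np.vstack([a,b]),None,fx=.71,fy=.71))
E
```

```text
time_s: 12.4
eef_pos: [506.7, 66.5, 154.7]
eef_rot: [-3.141, 0.001, 1.78]
force: [0.6, -0.4, -0.1]
width: 31.8
grip_force: 0.0
[[279.65311067 150.79829055]
 [279.40035109 256.82071916]]
```

View pics/c4.png

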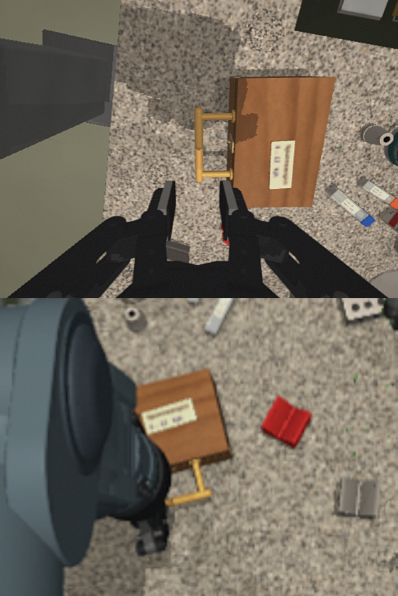

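The lower half shows the block upright at (357,497) beside the red one. The wrist view puts the bar at column 280, rows 152–256, which matches the projection. I'll descend and grip.

```bash
python3 -m inch '[{"claw":32,"slide":[0,0,15],"turn":[0,0,0]},{"claw":32,"slide":[0,0,25],"turn":[0,0,0]},{"claw":32,"slide":[0,0,25],"turn":[0,0,0]},{"claw":32,"slide":[0,0,20],"turn":[0,0,0]},{"claw":32,"slide":[0,0,15],"turn":[0,0,0]},{"claw":32,"slide":[0,0,12],"turn":[0,0,0]},{"claw":32,"slide":[0,0,7],"turn":[0,0,0]},{"claw":32,"slide":[0,0,3],"turn":[0,0,0]},{"claw":32,"slide":[0,0,0],"turn":[0,0,0]},{"claw":32,"slide":[0,0,0],"turn":[0,0,0]}]' && python3 -m inch '[{"claw":22,"slide":[0,0,0],"turn":[0,0,0]},{"claw":16,"slide":[0,0,0],"turn":[0,0,0]},{"claw":12,"slide":[0,0,0],"turn":[0,0,0]},{"claw":8,"slide":[0,0,0],"turn":[0,0,0]},{"claw":5,"slide":[0,0,0],"turn":[0,0,0]},{"claw":5,"slide":[0,0,0],"turn":[0,0,0]},{"claw":5,"slide":[0,0,0],"turn":[0,0,0]}]' 40
```

```text
time_s: 13.33
eef_pos: [507.6, 65.9, 33.3]
eef_rot: [3.141, 0.0, 1.778]
force: [-0.4, 0.9, 0.1]
width: 31.8
grip_force: 0.0
time_s: 13.92
eef_pos: [508.5, 66.5, 33.6]
eef_rot: [3.139, 0.0, 1.779]
force: [3.6, 1.1, 2.4]
width: 8.4
grip_force: 39.1
```

```bash
python3 -c "
import numpy as np
t=np.radians(np.arange(0,50.1,2.5))+.0635
print(np.c_[np.diff(-141.8*np.cos(t)),-np.diff(141.8*np.sin(t))].round(1).tolist())"
```

```text
[[0.5, -6.2], [0.8, -6.1], [1.1, -6.1], [1.3, -6.0], [1.6, -6.0], [1.8, -5.9], [2.1, -5.8], [2.4, -5.7], [2.6, -5.6], [2.8, -5.5], [3.1, -5.4], [3.3, -5.2], [3.5, -5.1], [3.8, -4.9], [4.0, -4.7], [4.2, -4.6], [4.4, -4.4], [4.6, -4.2], [4.7, -4.0], [4.9, -3.8]]
```

```bash
python3 -m inch '[{"claw":5,"slide":[0,0.5,-6.2],"turn":[0,0,0]},{"claw":5,"slide":[0,0.8,-6.1],"turn":[0,0,0]},{"claw":5,"slide":[0,1.1,-6.1],"turn":[0,0,0]},{"claw":5,"slide":[0,1.3,-6],"turn":[0,0,0]},{"claw":5,"slide":[0,1.6,-6],"turn":[0,0,0]},{"claw":5,"slide":[0,1.8,-5.9],"turn":[0,0,0]},{"claw":5,"slide":[0,0,0],"turn":[0,0,0]},{"claw":5,"slide":[0,0,0],"turn":[0,0,0]}]'
```

```text
time_s: 14.58
eef_pos: [514.8, 68.0, 69.0]
eef_rot: [3.14, 0.0, 1.779]
force: [5.7, 0.7, -3.9]
width: 8.8
grip_force: 39.1
```

```bash
python3 -m inch '[{"claw":5,"slide":[0,2.1,-5.8],"turn":[0,0,0]},{"claw":5,"slide":[0,2.4,-5.7],"turn":[0,0,0]},{"claw":5,"slide":[0,2.6,-5.6],"turn":[0,0,0]},{"claw":5,"slide":[0,2.8,-5.5],"turn":[0,0,0]},{"claw":5,"slide":[0,3.1,-5.4],"turn":[0,0,0]},{"claw":5,"slide":[0,3.3,-5.2],"turn":[0,0,0]},{"claw":5,"slide":[0,3.5,-5.1],"turn":[0,0,0]},{"claw":5,"slide":[0,0,0],"turn":[0,0,0]},{"claw":5,"slide":[0,0,0],"turn":[0,0,0]}]' && python3 -m inch '[{"claw":5,"slide":[0,3.8,-4.9],"turn":[0,0,0]},{"claw":5,"slide":[0,4,-4.7],"turn":[0,0,0]},{"claw":5,"slide":[0,4.2,-4.6],"turn":[0,0,0]},{"claw":5,"slide":[0,4.4,-4.4],"turn":[0,0,0]},{"claw":5,"slide":[0,4.6,-4.2],"turn":[0,0,0]},{"claw":5,"slide":[0,4.7,-4],"turn":[0,0,0]},{"claw":5,"slide":[0,4.9,-3.8],"turn":[0,0,0]},{"claw":5,"slide":[0,0,0],"turn":[0,0,0]},{"claw":5,"slide":[0,0,0],"turn":[0,0,0]},{"claw":5,"slide":[0,0,0],"turn":[0,0,0]}]';python3 - <<'E'
from h import *
shot('scene','s5.png');o=get_obs();print(o['eef_pos'],o['force'])
im=cv2.imread('pics/s5.png')[150:330,130:370]; cv2.imwrite('pics/c5.png',cv2.resize(im,None,fx=3,fy=3))
E
```

```text
time_s: 15.33
eef_pos: [532.5, 71.9, 107.3]
eef_rot: [-3.14, -0.0, 1.779]
force: [-0.1, 0.9, -1.1]
width: 8.5
grip_force: 39.1
time_s: 16.17
eef_pos: [560.8, 78.3, 139.4]
eef_rot: [-3.138, -0.001, 1.779]
force: [-10.4, 0.3, 10.4]
width: 8.4
grip_force: 39.8
[560.75331081  78.29874191 139.36579713] [-10.28893507  -0.41773517   9.98102958]
```

View pics/c5.png

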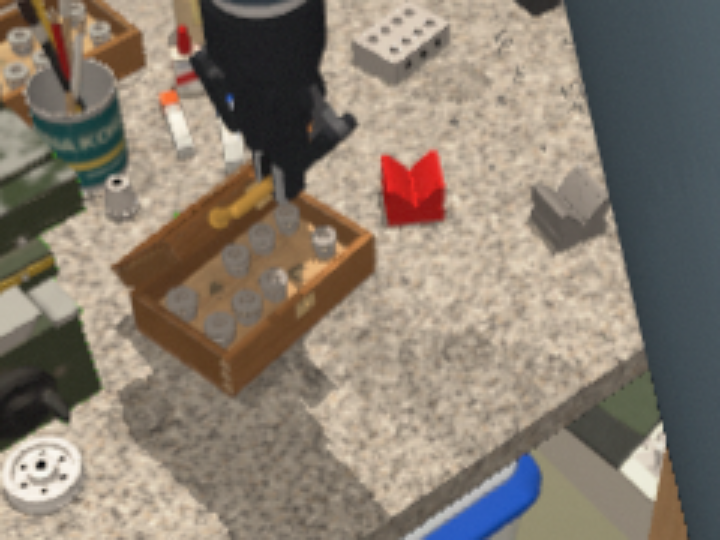

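The lid is open near 50° with the bar held at about (245,200), and the block stands upright at (570,210). A side force of about 14 N, normal to the lid's front, suggests the rear fingertip is touching the lid. I'll tilt the tool about the bar to relieve it.

```bash
python3 -m inch '[{"claw":5,"slide":[0,-1.15,0],"turn":[0.06,0,0]},{"claw":5,"slide":[0,-1.15,0],"turn":[0.06,0,0]},{"claw":5,"slide":[0,-1.15,0],"turn":[0.06,0,0]},{"claw":5,"slide":[0,-1.15,0],"turn":[0.06,0,0]},{"claw":5,"slide":[0,-1.15,0],"turn":[0.06,0,0]},{"claw":5,"slide":[0,0,0],"turn":[0,0,0]},{"claw":5,"slide":[0,0,0],"turn":[0,0,0]},{"claw":5,"slide":[0,0,0],"turn":[0,0,0]}]';python3 - <<'E'
from h import *
o=get_obs();g=o['eef_pos']+R.from_euler('xyz',o['eef_rot']).as_matrix()@[0,0,-19]
d=g-np.array([507.6,65.9,33.4+19]);print(g,o['force'],o['ft_torque'],'boxx',d[0]*.979+d[1]*.206,d[2])
E
```

```text
time_s: 16.88
eef_pos: [557.2, 77.5, 139.9]
eef_rot: [-2.84, -0.001, 1.779]
force: [-4.6, 0.8, 5.5]
width: 8.6
grip_force: 43.7
[562.72375477  78.66987426 158.00418895] [-4.59097682  0.78864636  5.47897661] [ 0.25499037  0.89897394 -0.07732909] boxx 56.59675001491575 105.60418894723773
```

Run:
```python
from h import *
im,o=shot('scene'); im=np.ascontiguousarray(im[:,:,::-1]); x0,y0,k=155,190,6
big=cv2.resize(im[y0:y0+100,x0:x0+125],None,fx=k,fy=k,interpolation=cv2.INTER_CUBIC)
y=.21;Rz=np.array([[np.cos(y),-np.sin(y),0],[np.sin(y),np.cos(y),0],[0,0,1]]);org=np.array([595,84.7,0])
def P(p,a):
    h=np.array([51.5,0,42.5]);q=R.from_euler('y',a,degrees=True).apply(np.array(p,float)-h)+h
    return ((proj('scene',q@Rz.T+org)-[x0,y0]+.5)*k).astype(int)
for a,c in((45,(255,0,0)),(50,(0,255,0)),(55,(0,0,255))):
    e=P([[51,78,64],[-50,78,64],[-50,-78,64],[51,-78,64]],a); cv2.polylines(big,[e.reshape(-1,1,2)],False,c,1)
    b=P([[-90,47,51.5],[-90,-47,51.5]],a); cv2.line(big,tuple(map(int,b[0])),tuple(map(int,b[1])),c,1)
e=P([[-50,78,42],[-50,78,0],[-50,-78,0],[-50,-78,42]],0);cv2.polylines(big,[e.reshape(-1,1,2)],False,(255,255,0),1)
cv2.imwrite('pics/c6.png',big)
```

```text
(no output)
```

View pics/c6.png

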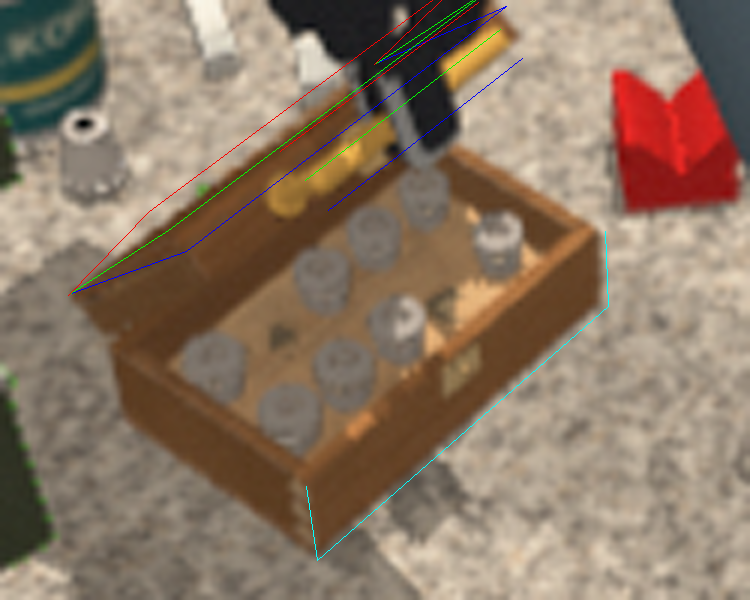

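Run:
```python
from h import *
y=.21;Rz=np.array([[np.cos(y),-np.sin(y),0],[np.sin(y),np.cos(y),0],[0,0,1]]);org=np.array([595,84.7,0])
def bar(a):
    h=np.array([51.5,0,42.5]);q=R.from_euler('y',a,degrees=True).apply(np.array([[-90,47,51.5],[-90,-47,51.5]],float)-h)+h
    return proj('scene',q@Rz.T+org)
im,o=shot('scene','s6.png')
def off(img,a):
    hsv=cv2.cvtColor(img,cv2.COLOR_BGR2HSV).astype(int); m=(hsv[...,0]>15)&(hsv[...,0]<30)&(hsv[...,1]>130)&(hsv[...,2]>90)
    v,u=np.nonzero(m); p=np.c_[u,v].astype(float); b=bar(a); t=b[1]-b[0];L=np.linalg.norm(t);t/=L;n=np.array([-t[1],t[0]])
    s=(p-b[0])@t; d=(p-b[0])@n; c=0
    for w in(6,5,4,4,4):
        k=(s>0)&(s<L+2)&(abs(d-c)<w); c=np.median(d[k])
    # per-column centre by mean of extremes
    cs=[(d[k&(s.astype(int)==i)].min()+d[k&(s.astype(int)==i)].max())/2 for i in range(int(L)) if (k&(s.astype(int)==i)).sum()>1]
    return c,np.median(cs),k.sum()
print('closed',[off(cv2.imread('pics/'+f),0) for f in('scene0.png','s2.png')])
for a in(46,47,48,49,50,51,52): print(a,off(cv2.imread('pics/s6.png'),a),bar(a).mean(0))
```

```text
closed [(np.float64(-0.9706515144589399), np.float64(-0.9442313444957708), np.int64(185)), (np.float64(-1.0120855841388912), np.float64(-0.9442313444957708), np.int64(183))]
46 (np.float64(-4.145928401911869), np.float64(-4.040568305247229), np.int64(160)) [224.67271258 210.95372708]
47 (np.float64(-2.9160033854388137), np.float64(-2.786321686159106), np.int64(160)) [223.93575094 209.96653461]
48 (np.float64(-1.6845193556470517), np.float64(-1.5388572503098403), np.int64(160)) [223.18966563 208.98454923]
49 (np.float64(-0.4520386781298048), np.float64(-0.29108309124039455), np.int64(160)) [222.4347567  208.00817628]
50 (np.float64(0.7808750588084649), np.float64(0.9571294190860934), np.int64(160)) [221.67132904 207.03781867]
51 (np.float64(2.0136575578332634), np.float64(2.2052090214258735), np.int64(160)) [220.89969223 206.07387649]
52 (np.float64(3.262353833753321), np.float64(3.4525842610333615), np.int64(160)) [220.12016024 205.11674683]
```

```bash
python3 -m inch '[{"claw":5,"slide":[0,0.5,-1.5],"turn":[0,0,0]},{"claw":5,"slide":[0,0.5,-1.5],"turn":[0,0,0]},{"claw":5,"slide":[0,0,0],"turn":[0,0,0]},{"claw":5,"slide":[0,0,0],"turn":[0,0,0]},{"claw":5,"slide":[0,0,0],"turn":[0,0,0]},{"claw":5,"slide":[0,0,0],"turn":[0,0,0]}]'
python3 - <<'E'
from h import *
y=.21;Rz=np.array([[np.cos(y),-np.sin(y),0],[np.sin(y),np.cos(y),0],[0,0,1]]);org=np.array([595,84.7,0])
im,o=shot('scene','s7.png')
h=np.array([51.5,0,42.5]);q=R.from_euler('y',50,degrees=True).apply(np.array([[-90,47,51.5],[-90,-47,51.5]],float)-h)+h
b=proj('scene',q@Rz.T+org);t=b[1]-b[0];L=np.linalg.norm(t);t/=L;n=np.array([-t[1],t[0]])
for f in('s6','s7'):
    hsv=cv2.cvtColor(cv2.imread(f'pics/{f}.png'),cv2.COLOR_BGR2HSV); m=cv2.inRange(hsv,(16,131,91),(29,255,255))
    v,u=np.nonzero(m);p=np.c_[u,v]-b[0];s=p@t;d=p@n;k=(s>0)&(s<L+2)&(abs(d)<5);c=np.median(d[k]);print(f,c,'angle',50-(c+.97)/1.235)
g=o['eef_pos']+R.from_euler('xyz',o['eef_rot']).as_matrix()@[0,0,-19]
d=g-np.array([507.6,65.9,52.4]);X=d[0]*.979+d[1]*.206;print(o['force'],'kin',np.degrees(np.arctan2(9+d[2],141.5-X)-.0635),np.hypot(9+d[2],141.5-X),o['width'],o['grip_force'],o['joint_vel'])
E
```

```text
time_s: 17.48
eef_pos: [559.5, 78.0, 141.7]
eef_rot: [-2.842, -0.001, 1.779]
force: [-4.2, 3.5, 4.4]
width: 8.4
grip_force: 43.7
s6 0.7808750588084649 angle 48.58228740177452
s7 -0.5685211596317331 angle 49.67491591873015
[-4.24949163  3.54842624  4.36411341] kin 51.020570803591795 142.72660567326113 8.39402620373373 43.6771023273468 [-0.00015778 -0.00128741 -0.0023534   0.0005997  -0.00021984 -0.00056398]
```

```bash
python3 -c "
from rig import job
print(job.hand_in())"
```

```text
the job is handed in; nothing more can be done
None
```

The V-block is standing upright on the worktop clear of the box, and I handed the job in with the gripper holding the lid steady at about 50° (49.7° by camera, 51.0° by arm position).

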